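# Check an infrared thermometer against the black target of an infrared calibrator

### The job

Take the insulated cover off the front of the infrared calibrator and stand it upright on the bench. Then pick up the pistol thermometer (it is on and reading continuously), point it squarely at the centre of the black target plate with its lens 150 mm from the plate, and hold it still there for three seconds. Finally stand it upright on its grey rubber mat again; do not touch the target plate, drop anything or disturb the other things on the bench.

Things in the scene. Friction and masses are not known exactly. Their poses are not given: they have to be found in the camera images.
- calibrator: Infrared calibrator, white and grey box fixed on the bench, 220 deep (x) x 220 wide (y) x 325 high, carrying handle on top to 359. Origin: centre of underside. Its front panel at x = -110 faces its own -x. A square aluminium frame, 116 x 116 outside, walls 7, stands out 36 from the panel (to x = -146), centred 205 above the bench, with the target plate inside it.
- target: The calibrator's target plate: flat round black disc, 100 in diameter, inside the square frame, 28 behind the frame's front edge. Its painted face must not be touched. Origin: centre of its front face, 205 above the bench. Axes as the calibrator's: the face looks to -x, z is up.
- cover: Grey insulated cover, loose, 0.2 to 0.4 kg: square cup 134 wide (y) x 134 high (z) x 48 deep (x -24 to 24), walls 6, slab 10, recess 122 square, 38 deep, open to +x. Origin: centre of lower edge, on which it stands stably. It starts hung by its upper wall over the calibrator's frame, axes parallel, 3 play at each side, 6 below. Comes off if raised 2 to 3, then drawn along its -x by 40 or more.
- cover_grip (a point): Middle of the upright bar of the black D-handle on the cover's front, at (-69, 0, 67) in the cover's frame, axes as the cover's. Bar 16 wide (y), 18 deep (x), 76 high, 36 clear of the cover's front, joined to it at both ends by stubs 16 wide, 14 high. Pinch it from above, fingers at its two sides (closing along y).
- thermometer: Pistol infrared thermometer, loose, 0.35 to 0.5 kg, grey and black, 167 high, standing on its flat battery foot on the mat. Origin: centre of foot's underside; +x is where it looks, z up. Foot 90 (x) x 62 (y) x 26; grip 36 x 34 above it; barrel housing x -80 to 45, 46 wide, z 112 to 164 (rib to 167); round nose 45 in diameter, x 45 to 85. Sight line along +x at z = 138.
- barrel (a point): Point on the sight line inside the barrel housing at (-5, 0, 138) in the thermometer's frame: where to take it from above, fingers at the two sides (46 wide, closing along y).
- lens (a point): Centre of the thermometer's front lens, at (85, 0, 138) in its frame, axes as the thermometer's: it looks along +x.
- spot (a point): The point on the sight line 150 mm ahead of the lens, at (235, 0, 138) in the thermometer's frame; it belongs on the centre of the target plate during the reading.
- mat: Grey rubber mat fixed on the bench, 220 (x) x 200 (y), 4 thick. Origin: centre of its underside. The thermometer's place.
- handheld: Bystander: blue and black handheld process calibrator lying on the bench, 200 (x) x 98 (y) x 46 high. Origin: centre of its underside.
- weight: Bystander: steel check weight with a knob, 64 in diameter, 84 high. Origin: centre of its underside.
- tape_roll: Bystander: roll of label tape lying flat, 90 in diameter, 25 high. Origin: centre of its underside.
There are look-alikes about, which are no part of the job. What is shaped like the cover but green or turquoise is not meant.

How it is judged (in metres and radians):
On the way, in this order (a step that is already met when the one before it is completed fails the run):
1. the cover is off and stands upright on the bench, let go (height (world z) of cover below 0.012 m and angle between cover's own z axis and vertical below 0.1 rad and linear speed of cover below 0.02 m/s and contact force between the fingers and cover below 0.1 N), for 0.2 s.
2. the held thermometer looks squarely (within 8 degrees) at the target's centre, its sight line's 150 mm point within 20 mm of it across and 25 mm in distance, and is still for 3 s (x of spot in the frame of target between -0.025 and 0.025 m and y of spot in the frame of target between -0.02 and 0.02 m and z of spot in the frame of target between -0.02 and 0.02 m and angle between the x axis of thermometer and the x axis of target, either way round below 0.14 rad and linear speed of thermometer below 0.02 m/s and angular speed of thermometer below 0.15 rad/s and contact force between the fingers and thermometer above 1 N), for 2.8 s.
At the end, for the whole second after the job is handed in: The cover stands upright (within 6 degrees) at rest on the bench or mat, and the thermometer stands upright (within 6 degrees) on its foot, at rest, with the middle of the foot on the mat; both are let go (height (world z) of cover below 0.012 m and angle between each of cover, thermometer's own z axis and vertical below 0.1 rad and linear speed of each of cover, thermometer below 0.02 m/s and x of thermometer in the frame of mat between -0.11 and 0.11 m and y of thermometer in the frame of mat between -0.1 and 0.1 m and z of thermometer in the frame of mat between -0.002 and 0.01 m); the robot touches nothing.
It fails at once if the target plate is touched (contact force between target and anything else above 0.5 N).
It fails at once if the cover is dropped or knocked over: it moves faster than 0.35 m/s clear of the fingers (linear speed of cover above 0.35 m/s and contact force between the fingers and cover below 0.1 N).
It fails at once if the thermometer is dropped or knocked over: it moves faster than 0.35 m/s clear of the fingers (linear speed of thermometer above 0.35 m/s and contact force between the fingers and thermometer below 0.1 N).
It fails at once if the handheld calibrator, check weight or tape roll is moved more than 25 mm (distance of any of handheld, weight, tape_roll from where it was at the start of the episode above 0.025 m).
It also fails if it takes over 72 s, if anything falls off the work surface, if the arm or the gripper's body presses on something with over 40 N, if the wrist force passes 120 N, or if a joint passes its speed limit or range.

### The arm

A 7-joint arm with a two-finger parallel gripper is mounted at the origin on the work surface. World frame = base frame: x ahead of the robot, y to its left, z up, the work surface at z = 0. Lengths are in mm, angles in rad, forces in N, time in s.
With the tool pointing down it reaches from about 350 to 900 mm from the base axis. Payload 19.9 kg.
Tool frame: the origin (TCP) lies on the centre line of the jaws, within the pads' length; the fingertips stand manip.tcp_to_tips ahead of it and the grasp point (between the pads) lies 6 mm ahead of it (manip.tcp_to_tips is the distance from the TCP to the fingertips, in mm); z points along the fingers, y is the line along which they close (so a half turn about z gives the same grasp; the last joint's range is limited). The gripper opens to 85 mm and grips with 20 to 120 N. Pads are 22 mm wide; open, the fingers measure 114 mm over their backs; the gripper's body (76 mm by 85 mm) begins 54 mm behind the grasp point. The pads swing forward as they close: fully open they stand 13 mm farther back than shut.
Start: joints at [1.133, 0.417, -0.01, 1.614, 0.005, 1.111, -0.053], TCP at [241.536, -576.421, 227.76] pointing down, gripper open.
Joint ranges: [-2.81, 2.81], [-0.39, 2.02], [-1.27, 1.25], [0.06, 2.57], [-1.19, 4.33], [0.19, 2], [-2.82, 2.82]. Speed limits (rad/s): [1.89, 1.89, 2.39, 2.39, 3.01, 3.01, 3.01].

### API

Orientations are given as a unit quaternion [w, x, y, z].
In Python, from cell import manip gives the robot as it stands. The module is installed in compiled form; this text tells all that it offers.
- The arm moves only by the tool play_rows, never from a script. Its argument "increments" is a list of rows, each an object of numbers: "dx", "dy", "dz": the shift along the tool's x, y, z normalised to -1 to 1, where 1 is 12 cm; "rx", "ry", "rz": the turn, a rotation vector about the tool's x, y, z normalised to -1 to 1, where 1 is 30 degrees. In form: [{"dx": .., "dy": .., "dz": .., "rx": .., "ry": .., "rz": ..}, ...]. A call has 1 to 20 rows; each row is the pose to reach, as a shift and turn from the pose commanded when the call began, along the tool's axes at that moment; what a row does not reach only later rows make up. A row lasts 1/8 s, in which the tool goes at most 62.5 mm and 10.7 degrees, less where a joint would pass 70% of its speed; a pose out of reach is approached as far as the arm can. A call with a number of a shift or a turn outside -1 to 1 is refused whole. A call with a gripper value outside its range is refused whole. "grip" is the closure, from 0 (fully open) to 1 (shut), set as the call begins (left out, the last holds). The fingers move at their own pace and stop on an object; the grip force is fixed at half the most. Time passes only in rows, so rows that repeat a pose let the fingers close. It gives the time, the measured TCP pose, the force, the opening and the grip force at its end, in the units of the state.
- manip.observe(): the state, without advancing time (a new reading comes with each control period).
- manip.camera(name): name is "scene" or "top"; returns a dict with "image" (480x640x3 uint8, red, green, blue), "range_z" (480x640 float32, mm along the optical axis (not along the pixel's ray), 0 where there is no reading), "K" (3x3 intrinsics, pixels), "k1" (the pictures are not rectified: a ray, as slopes to the right and down, at radius r is drawn at 1 + k1 r^2 times it, then the intrinsics apply), "rvec" (rotation vector, rad) and "tvec" (3), from world to camera coordinates, as OpenCV has them. Camera axes: x right, y down, z forward; pixel columns grow to the right and rows downward; lengths in mm; the calibration is good to about 2 mm. A picture is of the moment at which its call begins.
- manip.hand_in(): hands the job in; it is judged then, once.
The state is a dict: "clock": time; "joints": joint angles; "dq": joint speeds; "joint_torque": joint torques, N m; "eef_pos": TCP position; "eef_rot": TCP orientation; "force": force on the tool from outside, world axes, zero at the start; "moment": the same for the moment, N m; "gripper_width": finger opening in mm; "finger_force": force on a finger pad.
Only numpy, scipy, OpenCV 4.12 (cv2) and the standard library are available. Lean on these libraries where they do the work, as an engineer would, in place of code of your own. Each camera call takes 0.05 s, during which the arm holds its last target. There are 200 camera calls.

## Working session

There is one attempt and no reset: what is moved stays moved. The work goes in short steps, Python scripts to look and compute and a tool call to move; the robot and the scene stay as the last step left them, time stands still between calls to the robot, and variables do not carry over. Pictures are saved under pics/ and viewed, at most 10 in all, crops included, and the job is handed in when it is done.

Besides the shell and the picture viewer there is one more tool, called after ">>>" as name(argument=value, ...) on one line, values as JSON. play_rows: Moves the arm, as the interface text tells. Its arguments: {"type":"object","properties":{"increments":{"type":"array"},"grip":{"type":"number"}},"required":["increments"]}

```bash
mkdir -p pics
cat > h.py <<'E'
import numpy as np, cv2, pickle
from cell import manip
def shot(n):
    c=manip.camera(n); pickle.dump(c,open(f'{n}.pkl','wb')); return c
def load(n): return pickle.load(open(f'{n}.pkl','rb'))
def cloud(c):
    """world xyz for each pixel from range_z"""
    v,u=np.mgrid[0:480,0:640]; K=c['K']
    d=np.stack([(u-K[0,2])/K[0,0],(v-K[1,2])/K[1,1]],-1)
    x=d.copy()
    for _ in range(8): x=d/(1+c['k1']*(x**2).sum(-1,keepdims=True))
    z=c['range_z'][...,None]
    p=np.concatenate([x*z,z],-1)
    R=cv2.Rodrigues(np.array(c['rvec'],float))[0]
    w=(p-np.array(c['tvec']).ravel())@R
    w[c['range_z']==0]=np.nan
    return w
E
python3 - <<'E'
from h import *
o=manip.observe();print({k:np.round(v,3).tolist() for k,v in o.items()},manip.tcp_to_tips)
for n in('scene','top'):
    c=shot(n); cv2.imwrite(f'pics/{n}0.png',c['image'][...,::-1]); print(c['K'],c['k1'],c['rvec'],c['tvec'])
E
```

```text
{'clock': 0.0, 'joints': [1.133, 0.418, -0.01, 1.614, 0.005, 1.111, -0.053], 'dq': [0.0, 0.001, 0.001, 0.001, -0.001, -0.0, 0.0], 'joint_torque': [0.003, -86.443, 0.68, -43.489, 0.019, 0.007, 0.0], 'eef_pos': [241.398, -576.13, 227.171], 'eef_rot': [-0.001, 0.98, 0.197, -0.0], 'force': [0.118, 0.078, 0.734], 'moment': [-0.009, 0.02, 0.01], 'finger_force': 0.0, 'gripper_width': 85.369} 25.0
[[483.00098341   0.         319.36389993]
 [  0.         483.00098341 240.61143864]
 [  0.           0.           1.        ]] 0.04251506776168494 [ 0.88655502  2.34928223 -1.23427154] [ 343.84422361 -128.74980738 1811.53629983]
[[528.89114021   0.         309.22220812]
 [  0.         528.89114021 239.90642537]
 [  0.           0.           1.        ]] -0.12444071359303058 [ 2.18410112 -2.02858871  0.22211571] [  48.3760398   577.07056673 1317.56618129]
```

View pics/scene0.png

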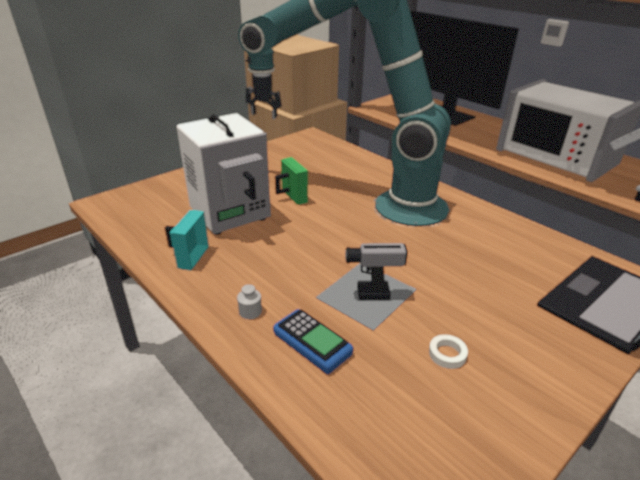

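View pics/top0.png

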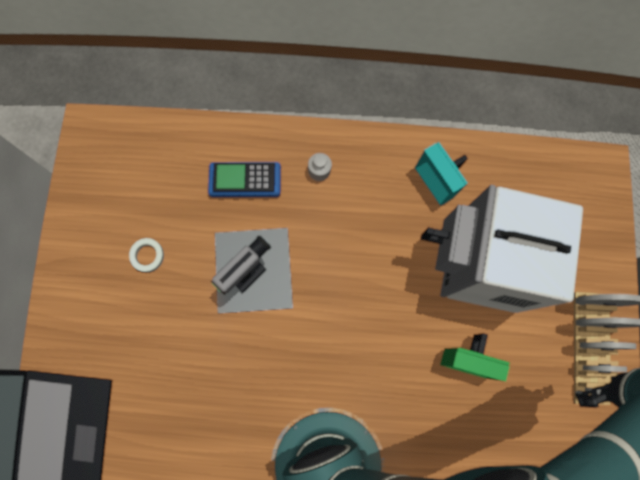

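The scene view shows the calibrator at (225,170) with the grey cover and black handle at (250,185), and the thermometer at (378,270) on its mat. The top view shows the handle at (435,236) and the thermometer at (242,268).

Three things could be the cover: grey (scene 245,178; top 460,235), green (scene 293,180) and turquoise (scene 190,240). The grey one hanging on the calibrator fits the description, since the other two have the excluded colours and stand loose on the bench. Next I'll measure it and confirm it in a crop.

Run:
```python
from h import *
C={n:load(n) for n in('scene','top')}
cv2.imwrite('pics/crop.png',np.hstack([cv2.resize(C['scene']['image'][120:240,170:290,::-1],(400,400),interpolation=cv2.INTER_CUBIC),cv2.resize(C['top']['image'][180:320,410:550,::-1],(400,400),interpolation=cv2.INTER_CUBIC)]))
W={n:cloud(C[n]) for n in C}
def rect(m,w,lab):
    p=w[m]; r=cv2.minAreaRect(p[:,:2].astype(np.float32)); print(lab,len(p),'rect',np.round(r[0],1),np.round(r[1],1),round(r[2],1),'z',np.round(np.nanpercentile(p[:,2],[2,25,50,75,98]),1))
def reg(n,x0,x1,y0,y1): 
    m=np.zeros((480,640),bool); m[y0:y1,x0:x1]=1; return m
t=W['top']; s=W['scene']
hsvt=cv2.cvtColor(C['top']['image'],cv2.COLOR_RGB2HSV); hsvs=cv2.cvtColor(C['scene']['image'],cv2.COLOR_RGB2HSV)
R=reg(0,400,600,170,320)
rect(R&(abs(t[...,2]-325)<5),t,'calib top')
rect(R&(t[...,2]>255)&(t[...,2]<290)&(hsvt[...,2]>90),t,'cover top')
m=reg(0,418,450,220,250)&(hsvt[...,2]<60)&(t[...,2]>180)
rect(m,t,'handle top')
# thermometer
R=reg(0,205,300,220,320)
rect(R&(t[...,2]>150),t,'barrel>150'); rect(R&(t[...,2]>110),t,'barrel+nose')
rect(R&(t[...,2]<12)&(t[...,2]>-8)&(hsvt[...,1]<60),t,'mat')
m=reg(0,335,420,235,305)&(s[...,2]>155); rect(m,s,'scene barrel')
# scene cover handle (dark) and face
m=reg(0,240,262,165,205)&(hsvs[...,2]<70); p=s[m]; print('handle scene',len(p),np.round(np.nanpercentile(p,[5,50,95],axis=0),1))
m=reg(0,222,240,170,195); p=s[m]; c=np.nanmedian(p,0); n=np.linalg.svd(p[~np.isnan(p).any(1)]-c,full_matrices=0)[2][2]; print('face scene',c,n)
for nm,b in dict(handheld=(205,285,158,200),weight=(303,337,150,185),tape=(125,167,235,275),green=(440,512,330,385),turq=(414,470,140,208)).items():
    m=reg(0,*b)&(t[...,2]>10); rect(m,t,nm)
```

```text
calib top 8624 rect [ 545.9 -387.2] [220.1 220.3] 81.0 z [320.6 323.1 324.6 326.  328.6]
cover top 1446 rect [ 503.  -320.7] [307. 157.] 35.7 z [258.6 266.9 268.7 270.6 286.2]
handle top 328 rect [ 582.4 -223.7] [64.9 77.4] 49.5 z [180.7 204.1 231.1 239.6 251.6]
barrel>150 1273 rect [482.6 249.8] [ 46.2 164.6] 50.8 z [152.1 163.1 166.4 168.9 173.1]
barrel+nose 1414 rect [483.  249.4] [ 46.4 165.6] 50.6 z [127.6 160.9 165.8 168.7 173. ]
mat 4167 rect [492.4 237.3] [220.4 199.7] 8.3 z [-2.3  1.8  3.8  5.9  9.7]
scene barrel 688 rect [481.6 251.5] [ 51.1 163.6] 46.3 z [155.6 161.3 165.5 168.  171.4]
handle scene 287 [[ 506.6 -273.6   87.2]
 [ 576.5 -194.2  197.9]
 [ 583.8 -176.1  240.1]]
face scene [ 618.21101078 -239.06123816  213.4393635 ] [-0.46330252 -0.88208257  0.08532938]
handheld 2563 rect [736.4 283.5] [101.1 200.9] 5.0 z [18.  36.9 43.  45.8 50.4]
weight 525 rect [783.3  78.8] [63.2 67.4] 32.0 z [15.1 52.1 57.4 77.8 85.8]
tape 572 rect [511.6 528.7] [98.  90.5] 4.8 z [11.2 21.7 24.4 26.6 30.7]
green 1613 rect [ 281.4 -343.9] [124.1 128.5] 30.0 z [ 24.1 104.5 131.7 134.1 137.6]
turq 1481 rect [ 774.7 -249.1] [135.3 288.4] 79.3 z [ 10.9  92.4 132.1 135.1 262.4]
```

View pics/crop.png

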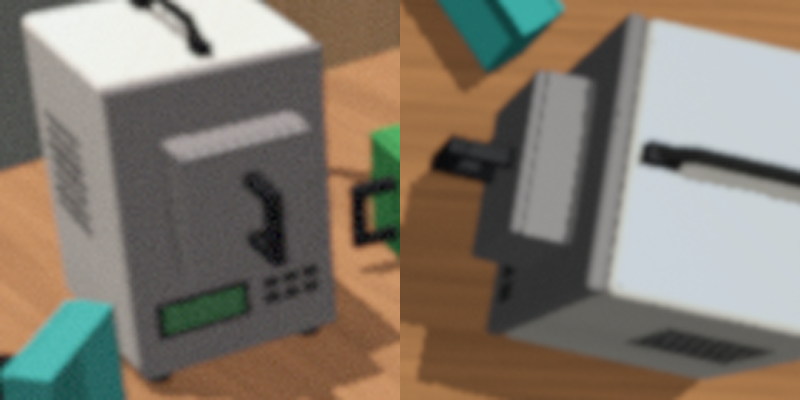

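The crop confirms the grey D-handled cover hanging on the calibrator: handle at about (262,215) in the left panel, cover top at (550,155) in the right panel. I'll refine the yaw and handle position in the calibrator's frame.

Run:
```python
from h import *
C={n:load(n) for n in('scene','top')}
a=np.radians(-99.0); ux=np.array([np.cos(a),np.sin(a)]); uy=np.array([-ux[1],ux[0]]); o=np.array([545.9,-387.2])
for n in C:
    w=cloud(C[n]); v=C[n]['image'].max(-1); q=np.dstack([(w[...,:2]-o)@ux,(w[...,:2]-o)@uy,w[...,2]])
    def P(m,l): print(n,l,m.sum(),np.round(np.nanpercentile(q[m],[3,20,50,80,97],axis=0),1).tolist())
    P((abs(q[...,0]+203)<14)&(abs(q[...,1])<30)&(abs(q[...,2]-200)<60),'bar')
    m=(abs(q[...,2]-269)<5)&(abs(q[...,1])<75)&(q[...,0]<-105)&(q[...,0]>-175); P(m,'covertop')
    if m.sum()>50: print(cv2.minAreaRect(q[m][:,:2].astype(np.float32)))
    m=(abs(q[...,1])<60)&(q[...,2]<255)&(q[...,2]>150)&(abs(q[...,0]+157)<10); P(m,'face'); 
    if m.sum()>50: print('slope',np.polyfit(q[m][:,1],q[m][:,0],1))
    m=(abs(q[...,2]-325)<5)&(abs(q[...,0])<130)&(abs(q[...,1])<130); P(m,'ctop')
    print(cv2.minAreaRect(q[m][:,:2].astype(np.float32)))
```

```text
scene bar 158 [[-215.2, -8.2, 166.5], [-211.8, -5.0, 181.6], [-208.6, 1.7, 206.3], [-201.2, 5.1, 231.9], [-191.4, 6.7, 240.1]]
scene covertop 410 [[-160.0, -64.2, 264.8], [-151.7, -39.4, 266.5], [-130.4, 3.9, 267.9], [-110.7, 42.9, 269.3], [-106.2, 65.1, 272.9]]
((-134.32000732421875, -0.746673583984375), (58.5407829284668, 146.5243682861328), 0.5235860347747803)
scene face 879 [[-162.7, -57.4, 153.6], [-159.6, -38.8, 175.4], [-157.2, 12.0, 207.3], [-154.9, 40.5, 237.7], [-151.7, 57.1, 252.5]]
slope [-1.26198771e-02 -1.57201685e+02]
scene ctop 1608 [[-106.8, -98.4, 320.6], [-77.6, -60.9, 321.9], [-13.7, 18.1, 323.2], [56.6, 75.3, 324.4], [98.4, 105.2, 326.4]]
((-0.7732772827148438, 1.175537109375), (222.66456604003906, 219.2606201171875), 0.30554869771003723)
top bar 166 [[-213.0, -8.4, 171.6], [-211.7, -7.6, 188.2], [-204.0, -4.9, 228.1], [-195.5, 2.3, 239.2], [-190.0, 6.6, 242.0]]
top covertop 1310 [[-157.9, -64.5, 264.7], [-148.6, -42.8, 266.7], [-133.0, -3.0, 268.6], [-117.3, 37.6, 270.5], [-107.5, 62.3, 272.5]]
((-132.7028045654297, 0.45804595947265625), (147.6996307373047, 54.06941223144531), 89.94390106201172)
top face 426 [[-164.7, -56.8, 155.0], [-159.5, -38.0, 175.6], [-157.8, -6.2, 208.5], [-156.9, 36.1, 238.7], [-156.1, 56.3, 252.0]]
slope [-1.99310440e-02 -1.58491796e+02]
top ctop 8624 [[-103.6, -102.1, 320.8], [-67.2, -69.3, 322.8], [-2.7, -9.9, 324.6], [63.1, 64.7, 326.3], [101.8, 101.0, 328.4]]
((-0.014862060546875, 0.0152740478515625), (220.30918884277344, 220.05453491210938), 89.98587036132812)
```

```bash
cat >> h.py <<'E'
import json
from scipy.spatial.transform import Rotation as Rn
def Rdown(yaw):
    c,s=np.cos(np.radians(yaw)),np.sin(np.radians(yaw)); return np.array([[c,s,0],[s,-c,0],[0,0,-1.]])
def now():
    o=manip.observe(); q=o['eef_rot']; return np.array(o['eef_pos'],float),Rn.from_quat([q[1],q[2],q[3],q[0]]).as_matrix()
def plan(wps,nd=3,cur=None):
    """wps: (x,y,z,tool-x yaw), tool down; prints one call's end increment each"""
    p,R=cur or now()
    for x,y,z,yaw in wps:
        d=np.round(R.T@(np.array([x,y,z])-p)/120,nd); r=np.round(Rn.from_matrix(R.T@Rdown(yaw)).as_rotvec()/np.radians(30),nd)
        print((x,y,z,yaw),'d',d.tolist(),'r',r.tolist(),'' if max(abs(d).max(),abs(r).max())<=1 else 'TOO FAR')
        p=p+R@(d*120); R=R@Rn.from_rotvec(r*np.radians(30)).as_matrix()
E
python3 - <<'E'
from h import *
plan([(241,-480,300,22.7),(260,-400,350,22.7),(310,-310,350,42),(360,-230,350,62),(400,-150,350,81),(500,-120,350,81),(577.9,-184.7,300,81)],2)
E
```

```text
(241, -480, 300, 22.7) d [0.31, -0.74, -0.61] r [-0.0, 0.0, 0.0] 
(260, -400, 350, 22.7) d [0.4, -0.55, -0.41] r [-0.0, 0.0, 0.0] 
(310, -310, 350, 42) d [0.67, -0.54, -0.0] r [-0.0, -0.0, -0.64] 
(360, -230, 350, 62) d [0.76, -0.21, -0.0] r [-0.0, -0.0, -0.67] 
(400, -150, 350, 81) d [0.74, -0.02, -0.0] r [-0.0, -0.0, -0.63] 
(500, -120, 350, 81) d [0.38, 0.78, -0.0] r [-0.0, -0.0, -0.0] 
(577.9, -184.7, 300, 81) d [-0.43, 0.73, 0.42] r [-0.0, -0.0, -0.0]
```

>>> play_rows(increments=[{"dx":0.15,"dy":-0.37,"dz":-0.3},{"dx":0.31,"dy":-0.74,"dz":-0.61},{"dx":0.31,"dy":-0.74,"dz":-0.61}], grip=0)

```text
validation failed for argument at $.in...
```

>>> play_rows(increments=[{"dx":0.2,"dy":-0.27,"dz":-0.2},{"dx":0.4,"dy":-0.55,"dz":-0.41},{"dx":0.4,"dy":-0.55,"dz":-0.41}])

```text
validation failed for argument at $.in...
```

>>> play_rows(increments=[{"dx":0.33,"dy":-0.27,"rz":-0.32},{"dx":0.67,"dy":-0.54,"rz":-0.64},{"dx":0.67,"dy":-0.54,"rz":-0.64}])

```text
validation failed for argument at $.in...
```

>>> play_rows(increments=[{"dx":0.38,"dy":-0.1,"rz":-0.33},{"dx":0.76,"dy":-0.21,"rz":-0.67},{"dx":0.76,"dy":-0.21,"rz":-0.67}])

```text
validation failed for argument at $.in...
```

>>> play_rows(increments=[{"dx":0.37,"dy":-0.01,"rz":-0.31},{"dx":0.74,"dy":-0.02,"rz":-0.63},{"dx":0.74,"dy":-0.02,"rz":-0.63}])

```text
validation failed for argument at $.in...
```

>>> play_rows(increments=[{"dx":0.19,"dy":0.39},{"dx":0.38,"dy":0.78},{"dx":0.38,"dy":0.78}])

```text
validation failed for argument at $.in...
```

>>> play_rows(increments=[{"dx":-0.21,"dy":0.36},{"dx":-0.43,"dy":0.73,"dz":0.2},{"dx":-0.43,"dy":0.73,"dz":0.42},{"dx":-0.43,"dy":0.73,"dz":0.42},{"dx":-0.43,"dy":0.73,"dz":0.42}])

```text
validation failed for argument at $.in...
```

Run:
```python
from h import *
p,R=now();print(p,np.degrees(np.arctan2(R[1,0],R[0,0])),R[:,2],manip.observe()['joints'])
plan([(577.9,-184.7,213,81)])
c=shot('top'); s=shot('scene')
cv2.imwrite('pics/a.png',np.hstack([cv2.resize(c['image'][170:320,390:540,::-1],(400,400)),cv2.resize(s['image'][100:250,160:310,::-1],(400,400))]))
```

```text
[ 241.38984567 -576.13170562  227.20438891] 22.73710869402276 [-5.55443747e-04  1.03978257e-03 -9.99999305e-01] [ 1.13251207  0.41792297 -0.01031234  1.61414489  0.00472747  1.11072673
 -0.05297578]
(577.9, -184.7, 213, 81) d [3.847, -1.924, 0.12] r [-0.002, -0.001, -1.942] TOO FAR
```

View pics/a.png

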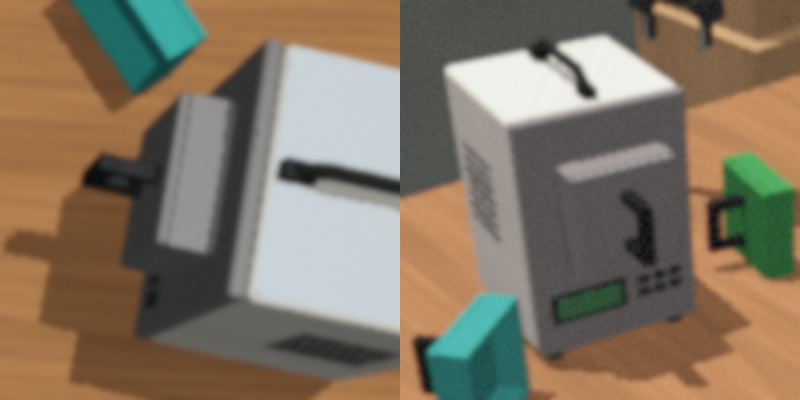

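All seven calls were refused, apparently because every row needs all six keys. The picture shows nothing moved: handle still at (120,178) in the left panel.

>>> play_rows(increments=[{"dx":0.15,"dy":-0.37,"dz":-0.3,"rx":0,"ry":0,"rz":0},{"dx":0.31,"dy":-0.74,"dz":-0.61,"rx":0,"ry":0,"rz":0},{"dx":0.31,"dy":-0.74,"dz":-0.61,"rx":0,"ry":0,"rz":0}], grip=0)

```text
clock: 0.57
eef_pos: [242.6, -478.7, 304.2]
eef_rot: [0.002, 0.98, 0.198, 0.001]
force: [0.1, -1.3, 0.1]
gripper_width: 85.2
finger_force: 0.0
```

>>> play_rows(increments=[{"dx":0.2,"dy":-0.27,"dz":-0.2,"rx":0,"ry":0,"rz":0},{"dx":0.4,"dy":-0.55,"dz":-0.41,"rx":0,"ry":0,"rz":0},{"dx":0.4,"dy":-0.55,"dz":-0.41,"rx":0,"ry":0,"rz":0}])

```text
clock: 0.95
eef_pos: [261.5, -399.6, 351.7]
eef_rot: [0.001, 0.98, 0.198, 0.001]
force: [0.5, -1.4, 0.2]
gripper_width: 85.2
finger_force: 0.0
```

>>> play_rows(increments=[{"dx":0.33,"dy":-0.27,"dz":0,"rx":0,"ry":0,"rz":-0.32},{"dx":0.67,"dy":-0.54,"dz":0,"rx":0,"ry":0,"rz":-0.64},{"dx":0.67,"dy":-0.54,"dz":0,"rx":0,"ry":0,"rz":-0.64}])

```text
clock: 1.32
eef_pos: [310.8, -308.1, 349.6]
eef_rot: [-0.0, 0.933, 0.361, -0.0]
force: [0.4, -0.8, -0.2]
gripper_width: 85.5
finger_force: 0.0
```

>>> play_rows(increments=[{"dx":0.38,"dy":-0.1,"dz":0,"rx":0,"ry":0,"rz":-0.33},{"dx":0.76,"dy":-0.21,"dz":0,"rx":0,"ry":0,"rz":-0.67},{"dx":0.76,"dy":-0.21,"dz":0,"rx":0,"ry":0,"rz":-0.67}])

```text
clock: 1.7
eef_pos: [361.6, -229.0, 349.5]
eef_rot: [-0.001, 0.856, 0.517, 0.0]
force: [-0.7, -0.9, -0.5]
gripper_width: 85.3
finger_force: 0.0
```

>>> play_rows(increments=[{"dx":0.37,"dy":-0.01,"dz":0,"rx":0,"ry":0,"rz":-0.31},{"dx":0.74,"dy":-0.02,"dz":0,"rx":0,"ry":0,"rz":-0.63},{"dx":0.74,"dy":-0.02,"dz":0,"rx":0,"ry":0,"rz":-0.63}])

```text
clock: 2.08
eef_pos: [400.8, -149.7, 349.6]
eef_rot: [-0.001, 0.76, 0.65, 0.0]
force: [0.0, -0.8, 0.8]
gripper_width: 85.3
finger_force: 0.0
```

>>> play_rows(increments=[{"dx":0.19,"dy":0.39,"dz":0,"rx":0,"ry":0,"rz":0},{"dx":0.38,"dy":0.78,"dz":0,"rx":0,"ry":0,"rz":0},{"dx":0.38,"dy":0.78,"dz":0,"rx":0,"ry":0,"rz":0}])

```text
clock: 2.45
eef_pos: [501.4, -121.1, 348.3]
eef_rot: [-0.002, 0.761, 0.648, -0.0]
force: [-0.6, -0.9, -0.5]
gripper_width: 85.5
finger_force: 0.0
```

>>> play_rows(increments=[{"dx":-0.21,"dy":0.36,"dz":0,"rx":0,"ry":0,"rz":0},{"dx":-0.43,"dy":0.73,"dz":0.2,"rx":0,"ry":0,"rz":0},{"dx":-0.43,"dy":0.73,"dz":0.42,"rx":0,"ry":0,"rz":0},{"dx":-0.43,"dy":0.73,"dz":0.42,"rx":0,"ry":0,"rz":0},{"dx":-0.43,"dy":0.73,"dz":0.42,"rx":0,"ry":0,"rz":0}])

```text
clock: 3.08
eef_pos: [577.7, -185.9, 300.9]
eef_rot: [0.0, 0.761, 0.648, 0.0]
force: [-0.2, -1.3, 0.5]
gripper_width: 85.6
finger_force: 0.0
```

Run:
```python
from h import *
p,R=now();print(p,np.degrees(np.arctan2(R[1,0],R[0,0])),R[:,2],manip.observe()['joints'])
plan([(577.9,-184.7,213,81)])
```

```text
[ 577.65923315 -185.93564302  300.86753086] 80.85099641159404 [ 7.17238204e-04 -6.34866366e-04 -9.99999541e-01] [ 0.59681841  0.35788429 -0.44002307  1.56086569  0.15802621  1.25732317
 -0.02716374]
(577.9, -184.7, 213, 81) d [0.011, -0.0, 0.732] r [0.002, 0.001, -0.005]
```

>>> play_rows(increments=[{"dx":0.01,"dy":0,"dz":0.25,"rx":0,"ry":0,"rz":0},{"dx":0.01,"dy":0,"dz":0.45,"rx":0,"ry":0,"rz":0},{"dx":0.01,"dy":0,"dz":0.6,"rx":0,"ry":0,"rz":0},{"dx":0.01,"dy":0,"dz":0.66,"rx":0,"ry":0,"rz":0},{"dx":0.01,"dy":0,"dz":0.66,"rx":0,"ry":0,"rz":0}])

```text
clock: 3.7
eef_pos: [578.2, -184.0, 221.0]
eef_rot: [0.0, 0.761, 0.649, 0.0]
force: [-0.0, 0.6, 0.2]
gripper_width: 85.4
finger_force: 0.0
```

>>> play_rows(increments=[{"dx":0,"dy":0,"dz":0,"rx":0,"ry":0,"rz":0},{"dx":0,"dy":0,"dz":0,"rx":0,"ry":0,"rz":0},{"dx":0,"dy":0,"dz":0,"rx":0,"ry":0,"rz":0},{"dx":0,"dy":0,"dz":0,"rx":0,"ry":0,"rz":0},{"dx":0,"dy":0,"dz":0,"rx":0,"ry":0,"rz":0},{"dx":0,"dy":0,"dz":0,"rx":0,"ry":0,"rz":0},{"dx":0,"dy":0,"dz":0,"rx":0,"ry":0,"rz":0},{"dx":0,"dy":0,"dz":0,"rx":0,"ry":0,"rz":0}], grip=1)

```text
clock: 4.7
eef_pos: [578.1, -183.9, 220.8]
eef_rot: [0.0, 0.761, 0.649, -0.0]
force: [-2.3, -0.2, 5.9]
gripper_width: 14.3
finger_force: 59.2
```

>>> play_rows(increments=[{"dx":0,"dy":0,"dz":-0.015,"rx":0,"ry":0,"rz":0},{"dx":0,"dy":0,"dz":-0.03,"rx":0,"ry":0,"rz":0},{"dx":0,"dy":0,"dz":-0.03,"rx":0,"ry":0,"rz":0},{"dx":0,"dy":0,"dz":-0.03,"rx":0,"ry":0,"rz":0}])

```text
clock: 5.2
eef_pos: [578.0, -183.9, 224.0]
eef_rot: [-0.0, 0.761, 0.649, -0.0]
force: [-0.7, 0.3, -3.2]
gripper_width: 14.4
finger_force: 58.5
```

Run:
```python
from h import *
o=manip.observe();print(o['force'],o['moment'],o['eef_pos'])
w=cloud(shot('scene'));a=np.radians(-99.0); ux=np.array([np.cos(a),np.sin(a)]); uy=np.array([-ux[1],ux[0]]); b=np.array([545.9,-387.2])
q=np.dstack([(w[...,:2]-b)@ux,(w[...,:2]-b)@uy,w[...,2]])
m=(abs(q[...,2]-271)<7)&(abs(q[...,1])<75)&(q[...,0]<-112)&(q[...,0]>-156); Q=q[m]
A=np.c_[Q[:,:2]-[-134,0],np.ones(len(Q))]; print('top plane (slope x,y, z at mid)',np.linalg.lstsq(A,Q[:,2],rcond=None)[0])
m=(abs(q[...,1])<60)&(q[...,2]<255)&(q[...,2]>150)&(abs(q[...,0]+157)<10);Q=q[m]
print('face (slope y,z, x)',np.linalg.lstsq(np.c_[Q[:,1],Q[:,2]-205,np.ones(len(Q))],Q[:,0],rcond=None)[0])
```

```text
[-0.69924498  0.28272845 -3.1502652 ] [ 0.25199615 -0.08549069  0.03749683] [ 578.01325366 -183.91423727  223.9719778 ]
top plane (slope x,y, z at mid) [ 7.31501313e-03 -1.75961839e-02  2.69866555e+02]
face (slope y,z, x) [ 6.19171885e-03  2.14635840e-02 -1.57410770e+02]
```

>>> play_rows(increments=[{"dx":0.05,"dy":0,"dz":0,"rx":0,"ry":0,"rz":0},{"dx":0.1,"dy":0,"dz":0,"rx":0,"ry":0,"rz":0},{"dx":0.15,"dy":0,"dz":0,"rx":0,"ry":0,"rz":0},{"dx":0.2,"dy":0,"dz":0,"rx":0,"ry":0,"rz":0},{"dx":0.25,"dy":0,"dz":0,"rx":0,"ry":0,"rz":0}])

```text
clock: 5.88
eef_pos: [582.9, -153.8, 224.2]
eef_rot: [-0.0, 0.761, 0.649, 0.0]
force: [-0.1, -0.2, -3.5]
gripper_width: 14.4
finger_force: 58.5
```

>>> play_rows(increments=[{"dx":0.1,"dy":0,"dz":0,"rx":0,"ry":0,"rz":0},{"dx":0.2,"dy":0,"dz":0,"rx":0,"ry":0,"rz":0},{"dx":0.35,"dy":0,"dz":0,"rx":0,"ry":0,"rz":0},{"dx":0.5,"dy":0,"dz":0,"rx":0,"ry":0,"rz":0},{"dx":0.65,"dy":0,"dz":0,"rx":0,"ry":0,"rz":0},{"dx":0.65,"dy":0,"dz":0,"rx":0,"ry":0,"rz":0}])

```text
clock: 6.62
eef_pos: [595.4, -75.0, 224.3]
eef_rot: [-0.0, 0.76, 0.65, 0.0]
force: [0.5, -1.2, -2.4]
gripper_width: 14.4
finger_force: 58.6
```

Run:
```python
from h import *
p,R=now();print(p)
plan([(510,-65,160,81),(420,-50,100,81)],2)
c=shot('scene'); t=shot('top')
cv2.imwrite('pics/b.png',np.hstack([cv2.resize(t['image'][170:320,370:520,::-1],(400,400)),cv2.resize(c['image'][100:250,180:330,::-1],(400,400))]))
```

```text
[595.40475811 -75.01843064 224.25049293]
(510, -65, 160, 81) d [-0.03, -0.72, 0.54] r [0.0, -0.0, 0.0] 
(420, -50, 100, 81) d [0.01, -0.76, 0.5] r [0.0, -0.0, 0.0]
```

View pics/b.png

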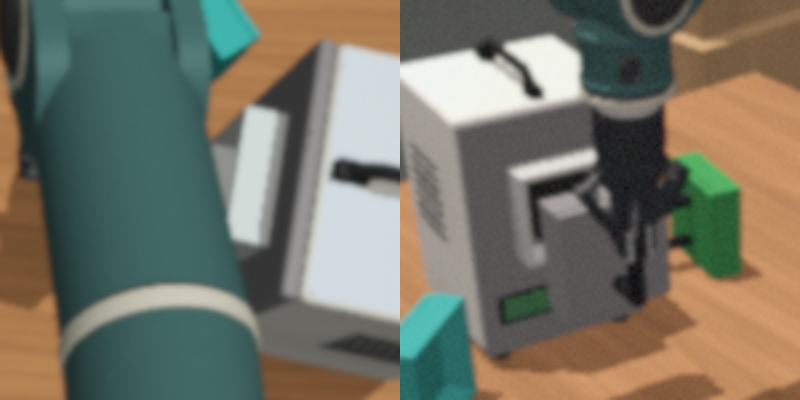

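The cover is clear of the frame: frame exposed at (555,190) and cover held upright at (600,260) in the right panel. I'll move it aside now.

>>> play_rows(increments=[{"dx":0,"dy":-0.15,"dz":0.08,"rx":0,"ry":0,"rz":0},{"dx":-0.01,"dy":-0.35,"dz":0.25,"rx":0,"ry":0,"rz":0},{"dx":-0.02,"dy":-0.55,"dz":0.42,"rx":0,"ry":0,"rz":0},{"dx":-0.03,"dy":-0.72,"dz":0.54,"rx":0,"ry":0,"rz":0}])

```text
clock: 7.22
eef_pos: [508.1, -67.9, 158.6]
eef_rot: [-0.0, 0.761, 0.649, -0.0]
force: [-0.2, -0.5, -4.5]
gripper_width: 14.3
finger_force: 58.7
```

>>> play_rows(increments=[{"dx":0,"dy":-0.2,"dz":0.12,"rx":0,"ry":0,"rz":0},{"dx":0,"dy":-0.4,"dz":0.25,"rx":0,"ry":0,"rz":0},{"dx":0,"dy":-0.6,"dz":0.37,"rx":0,"ry":0,"rz":0},{"dx":0.01,"dy":-0.72,"dz":0.46,"rx":0,"ry":0,"rz":0},{"dx":0.01,"dy":-0.76,"dz":0.5,"rx":0,"ry":0,"rz":0},{"dx":0.01,"dy":-0.76,"dz":0.5,"rx":0,"ry":0,"rz":0}])

```text
clock: 7.98
eef_pos: [419.7, -52.0, 99.5]
eef_rot: [0.0, 0.761, 0.649, 0.0]
force: [0.4, 0.5, -4.0]
gripper_width: 14.1
finger_force: 58.7
```

Run:
```python
from h import *
p,R=now();print(p,manip.observe()['force'])
plan([(420,-50,86,81)])
w=cloud(shot('scene')); c=load('scene')['image'].astype(int)
u=np.array([np.cos(np.radians(81)),np.sin(np.radians(81))]);v=np.array([u[1],-u[0]])
q=np.dstack([(w[...,:2]-p[:2])@u,(w[...,:2]-p[:2])@v,w[...,2]])
m=(q[...,0]<-35)&(q[...,0]>-110)&(abs(q[...,1])<80)&(q[...,2]>6)&(q[...,2]<170); Q=q[m]
print(np.nanpercentile(Q,[1,50,99],axis=0).round(1))
f=Q[(abs(Q[:,0]+45)<9)&(Q[:,2]<125)&(Q[:,2]>30)];print('face slopes y,z',np.linalg.lstsq(np.c_[f[:,1],f[:,2]-80,np.ones(len(f))],f[:,0],rcond=None)[0])
t=Q[(Q[:,0]<-50)&(Q[:,0]>-90)&(Q[:,2]>138)];print('top z',len(t),np.median(t[:,2]))
```

```text
[419.68719935 -51.99946675  99.5215686 ] [ 0.35712173  0.54589945 -4.00054916]
(420, -50, 86, 81) d [0.017, -0.0, 0.113] r [0.0, 0.0, -0.003] 
[[-95.9 -66.3  13.3]
 [-50.9  40.5  79.1]
 [-40.7  68.2 147.4]]
face slopes y,z [-9.96486867e-03 -9.32741361e-03 -4.85833190e+01]
top z 108 145.10150210258473
```

>>> play_rows(increments=[{"dx":0,"dy":0,"dz":0.03,"rx":0,"ry":0,"rz":0},{"dx":0,"dy":0,"dz":0.05,"rx":0,"ry":0,"rz":0},{"dx":0,"dy":0,"dz":0.07,"rx":0,"ry":0,"rz":0},{"dx":0,"dy":0,"dz":0.08,"rx":0,"ry":0,"rz":0},{"dx":0,"dy":0,"dz":0.09,"rx":0,"ry":0,"rz":0},{"dx":0,"dy":0,"dz":0.09,"rx":0,"ry":0,"rz":0}])

```text
clock: 8.78
eef_pos: [419.3, -51.6, 88.5]
eef_rot: [-0.0, 0.761, 0.649, -0.0]
force: [-0.1, -0.3, -4.3]
gripper_width: 14.0
finger_force: 58.7
```

>>> play_rows(increments=[{"dx":0,"dy":0,"dz":0.005,"rx":0,"ry":0,"rz":0},{"dx":0,"dy":0,"dz":0.01,"rx":0,"ry":0,"rz":0},{"dx":0,"dy":0,"dz":0.01,"rx":0,"ry":0,"rz":0}])

```text
clock: 9.15
eef_pos: [419.4, -51.7, 87.4]
eef_rot: [-0.0, 0.761, 0.649, -0.0]
force: [-0.9, 0.4, -2.9]
gripper_width: 14.5
finger_force: 58.8
```

>>> play_rows(increments=[{"dx":0,"dy":0,"dz":0.005,"rx":0,"ry":0,"rz":0},{"dx":0,"dy":0,"dz":0.01,"rx":0,"ry":0,"rz":0},{"dx":0,"dy":0,"dz":0.01,"rx":0,"ry":0,"rz":0}])

```text
clock: 9.52
eef_pos: [419.6, -51.5, 86.3]
eef_rot: [0.0, 0.761, 0.649, 0.0]
force: [0.1, 3.7, 1.5]
gripper_width: 14.6
finger_force: 59.4
```

>>> play_rows(increments=[{"dx":0,"dy":0,"dz":0,"rx":0,"ry":0,"rz":0},{"dx":0,"dy":0,"dz":0,"rx":0,"ry":0,"rz":0},{"dx":0,"dy":0,"dz":0,"rx":0,"ry":0,"rz":0},{"dx":0,"dy":0,"dz":0,"rx":0,"ry":0,"rz":0},{"dx":0,"dy":0,"dz":0,"rx":0,"ry":0,"rz":0},{"dx":0,"dy":0,"dz":0,"rx":0,"ry":0,"rz":0}], grip=0)

```text
clock: 10.28
eef_pos: [419.3, -51.7, 86.2]
eef_rot: [-0.0, 0.761, 0.649, -0.0]
force: [0.6, -0.7, -0.4]
gripper_width: 85.5
finger_force: 0.0
```

>>> play_rows(increments=[{"dx":0,"dy":0,"dz":-0.2,"rx":0,"ry":0,"rz":0},{"dx":0,"dy":0,"dz":-0.5,"rx":0,"ry":0,"rz":0},{"dx":0,"dy":0,"dz":-0.9,"rx":0,"ry":0,"rz":0},{"dx":0,"dy":0,"dz":-1,"rx":0,"ry":0,"rz":0}])

```text
clock: 10.78
eef_pos: [420.4, -51.8, 208.6]
eef_rot: [0.002, 0.761, 0.649, 0.001]
force: [-0.3, 0.6, -0.9]
gripper_width: 85.3
finger_force: 0.0
```

Run:
```python
from h import *
p,R=now();print(p)
plan([(420,30,260,100),(450,120,300,120),(477,230,270,140.8),(477,254.3,235,140.8)],2)
w=cloud(shot('scene'))
p=np.array([419.6,-51.5]);u=np.array([np.cos(np.radians(81)),np.sin(np.radians(81))]);v=np.array([u[1],-u[0]])
q=np.dstack([(w[...,:2]-p[:2])@u,(w[...,:2]-p[:2])@v,w[...,2]])
m=(q[...,0]<-35)&(q[...,0]>-110)&(abs(q[...,1])<80)&(q[...,2]>6)&(q[...,2]<170); Q=q[m]
f=Q[(abs(Q[:,0]+45)<9)&(Q[:,2]<125)&(Q[:,2]>20)];print('face slopes y,z',np.linalg.lstsq(np.c_[f[:,1],f[:,2]-80,np.ones(len(f))],f[:,0],rcond=None)[0])
t=Q[(Q[:,0]<-50)&(Q[:,0]>-90)&(Q[:,2]>128)];print('top z',len(t),np.median(t[:,2]))
t=shot('top');w=cloud(t);m=np.zeros((480,640),bool);m[220:320,205:300]=1;print(cv2.minAreaRect(w[m&(w[...,2]>110)&(w[...,2]<185)][:,:2].astype(np.float32)))
h=w[m&(w[...,2]>150)&(w[...,2]<178)];print(np.cov(h[:,:2].T).shape,np.degrees(np.arctan2(*np.linalg.eigh(np.cov(h[:,:2].T))[1][::-1,1])))
```

```text
[420.38570152 -51.79712309 208.62830814]
(420, 30, 260, 100) d [0.67, -0.11, -0.43] r [0.01, 0.0, -0.64] 
(450, 120, 300, 120) d [0.7, 0.38, -0.33] r [-0.0, 0.0, -0.66] 
(477, 230, 270, 140.8) d [0.68, 0.65, 0.24] r [-0.0, -0.0, -0.7] 
(477, 254.3, 235, 140.8) d [0.13, 0.16, 0.3] r [-0.0, -0.0, 0.0] 
face slopes y,z [-7.57611629e-03 -4.76114305e-03 -4.87451092e+01]
top z 258 133.27984347467708
((483.02972412109375, 249.1561279296875), (46.26582717895508, 165.71327209472656), 50.15809631347656)
(2, 2) 139.98903116610032
```

The cover stands upright with its top at 133 mm. On to the thermometer.

>>> play_rows(increments=[{"dx":0.3,"dy":-0.05,"dz":-0.2,"rx":0,"ry":0,"rz":-0.32},{"dx":0.67,"dy":-0.11,"dz":-0.43,"rx":0,"ry":0,"rz":-0.64},{"dx":0.67,"dy":-0.11,"dz":-0.43,"rx":0,"ry":0,"rz":-0.64}])

```text
clock: 11.25
eef_pos: [419.3, 32.4, 258.1]
eef_rot: [0.0, 0.639, 0.769, 0.0]
force: [-0.4, -0.9, -0.3]
gripper_width: 85.5
finger_force: 0.0
```

>>> play_rows(increments=[{"dx":0.35,"dy":0.19,"dz":-0.16,"rx":0,"ry":0,"rz":-0.33},{"dx":0.7,"dy":0.38,"dz":-0.33,"rx":0,"ry":0,"rz":-0.66},{"dx":0.7,"dy":0.38,"dz":-0.33,"rx":0,"ry":0,"rz":-0.66}])

```text
clock: 11.62
eef_pos: [449.7, 122.9, 296.9]
eef_rot: [-0.001, 0.498, 0.867, 0.001]
force: [-0.9, -1.0, -0.8]
gripper_width: 85.4
finger_force: 0.0
```

>>> play_rows(increments=[{"dx":0.34,"dy":0.32,"dz":0.12,"rx":0,"ry":0,"rz":-0.35},{"dx":0.68,"dy":0.65,"dz":0.24,"rx":0,"ry":0,"rz":-0.7},{"dx":0.68,"dy":0.65,"dz":0.24,"rx":0,"ry":0,"rz":-0.7},{"dx":0.68,"dy":0.65,"dz":0.24,"rx":0,"ry":0,"rz":-0.7},{"dx":0.68,"dy":0.65,"dz":0.24,"rx":0,"ry":0,"rz":-0.7}])

```text
clock: 12.25
eef_pos: [476.2, 228.6, 268.3]
eef_rot: [0.0, 0.336, 0.942, -0.0]
force: [-0.5, 0.1, 0.6]
gripper_width: 85.2
finger_force: 0.0
```

Run:
```python
from h import *
p,R=now();print(p,np.degrees(np.arctan2(R[1,0],R[0,0])))
plan([(477,254,236,140.5),(477,254,149,140.5)])
```

```text
[476.15850891 228.62073806 268.28415942] 140.75619614995702
(477, 254, 236, 140.5) d [0.128, 0.168, 0.269] r [-0.001, 0.001, 0.009] 
(477, 254, 149, 140.5) d [0.0, 0.001, 0.725] r [-0.0, -0.0, -0.0]
```

>>> play_rows(increments=[{"dx":0.13,"dy":0.17,"dz":0.15,"rx":0,"ry":0,"rz":0},{"dx":0.13,"dy":0.17,"dz":0.27,"rx":0,"ry":0,"rz":0},{"dx":0.13,"dy":0.17,"dz":0.4,"rx":0,"ry":0,"rz":0},{"dx":0.13,"dy":0.17,"dz":0.6,"rx":0,"ry":0,"rz":0},{"dx":0.13,"dy":0.17,"dz":0.8,"rx":0,"ry":0,"rz":0},{"dx":0.13,"dy":0.17,"dz":0.95,"rx":0,"ry":0,"rz":0},{"dx":0.13,"dy":0.17,"dz":1,"rx":0,"ry":0,"rz":0},{"dx":0.13,"dy":0.17,"dz":1,"rx":0,"ry":0,"rz":0}])

```text
clock: 13.25
eef_pos: [476.8, 255.7, 148.7]
eef_rot: [-0.0, 0.334, 0.942, -0.0]
force: [0.9, -0.3, 0.3]
gripper_width: 85.2
finger_force: 0.0
```

>>> play_rows(increments=[{"dx":0,"dy":0,"dz":0,"rx":0,"ry":0,"rz":0},{"dx":0,"dy":0,"dz":0,"rx":0,"ry":0,"rz":0},{"dx":0,"dy":0,"dz":0,"rx":0,"ry":0,"rz":0},{"dx":0,"dy":0,"dz":0,"rx":0,"ry":0,"rz":0},{"dx":0,"dy":0,"dz":0,"rx":0,"ry":0,"rz":0},{"dx":0,"dy":0,"dz":0,"rx":0,"ry":0,"rz":0},{"dx":0,"dy":0,"dz":0,"rx":0,"ry":0,"rz":0},{"dx":0,"dy":0,"dz":0,"rx":0,"ry":0,"rz":0}], grip=1)

```text
clock: 14.25
eef_pos: [477.0, 255.8, 149.4]
eef_rot: [0.0, 0.334, 0.942, 0.0]
force: [-3.5, -3.1, 12.0]
gripper_width: 44.7
finger_force: 60.9
```

>>> play_rows(increments=[{"dx":0,"dy":0,"dz":-0.05,"rx":0,"ry":0,"rz":0},{"dx":0,"dy":0,"dz":-0.15,"rx":0,"ry":0,"rz":0},{"dx":0,"dy":0,"dz":-0.3,"rx":0,"ry":0,"rz":0},{"dx":0,"dy":0,"dz":-0.45,"rx":0,"ry":0,"rz":0},{"dx":0,"dy":0,"dz":-0.55,"rx":0,"ry":0,"rz":0},{"dx":0,"dy":0,"dz":-0.58,"rx":0,"ry":0,"rz":0},{"dx":0,"dy":0,"dz":-0.58,"rx":0,"ry":0,"rz":0},{"dx":0,"dy":0,"dz":-0.58,"rx":0,"ry":0,"rz":0}])

```text
clock: 15.25
eef_pos: [476.5, 255.7, 217.7]
eef_rot: [-0.0, 0.334, 0.942, -0.0]
force: [-0.6, -0.7, -3.8]
gripper_width: 44.4
finger_force: 62.5
```

Run:
```python
from h import *
p,R=now();print(p,np.degrees(np.arctan2(R[1,0],R[0,0])),R[:,2],manip.observe()['moment'])
# barrel pt was at (477,254) yaw 140.5 at tcp grasp; measured
a=np.radians(-99);ux=np.array([np.cos(a),np.sin(a)])
B=np.array([545.9,-387.2])-(118+150+90)*ux; print('barrel target',B)
plan([(500,190,213,121),(550,90,213,101),(B[0],B[1]+30,213,81),(B[0],B[1],213,81)],2)
c=shot('scene');s=c['image'][200:350,300:450,::-1]
cv2.imwrite('pics/c.png',np.hstack([cv2.resize(s,(400,400)),cv2.resize(shot('top')['image'][210:330,190:310,::-1],(400,400))]))
```

```text
[476.49945691 255.68371003 217.67845593] 140.9362686469868 [-8.37097344e-04 -2.58820344e-04 -9.99999616e-01] [0.03174074 0.02625154 0.04686624]
barrel target [601.90353848 -33.60757407]
(500, 190, 213, 121) d [-0.5, -0.3, 0.04] r [-0.0, -0.0, 0.66] 
(550, 90, 213, 101) d [-0.93, -0.08, -0.0] r [-0.0, -0.0, 0.67] 
(np.float64(601.9035384844026), np.float64(-3.6075740669406855), 213, 81) d [-0.84, 0.28, -0.0] r [-0.0, 0.0, 0.67] 
(np.float64(601.9035384844026), np.float64(-33.607574066940685), 213, 81) d [-0.25, 0.04, -0.0] r [-0.0, 0.0, -0.0]
```

View pics/c.png

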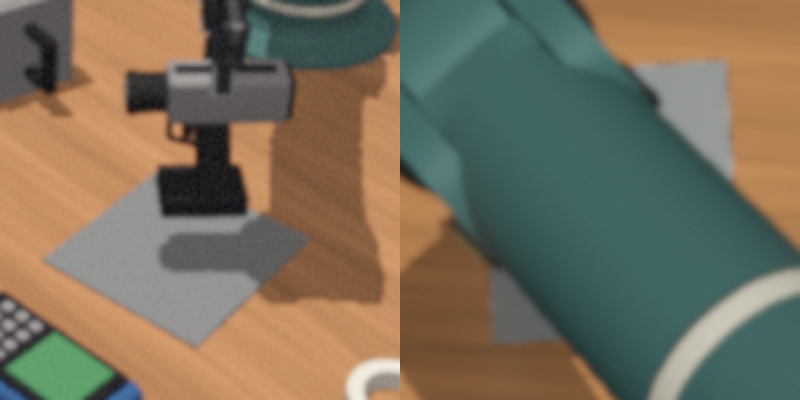

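The thermometer hangs upright in the grip, with its foot clear of the mat (left panel: barrel at (228,90), foot at (203,190)). Next is the reading pose.

>>> play_rows(increments=[{"dx":-0.12,"dy":-0.08,"dz":0.01,"rx":0,"ry":0,"rz":0.15},{"dx":-0.25,"dy":-0.15,"dz":0.02,"rx":0,"ry":0,"rz":0.33},{"dx":-0.38,"dy":-0.23,"dz":0.04,"rx":0,"ry":0,"rz":0.5},{"dx":-0.5,"dy":-0.3,"dz":0.04,"rx":0,"ry":0,"rz":0.66}])

```text
clock: 15.85
eef_pos: [500.9, 188.5, 213.0]
eef_rot: [-0.0, 0.494, 0.869, -0.0]
force: [-0.4, -0.1, -4.3]
gripper_width: 44.1
finger_force: 62.4
```

>>> play_rows(increments=[{"dx":-0.2,"dy":-0.02,"dz":0,"rx":0,"ry":0,"rz":0.15},{"dx":-0.45,"dy":-0.04,"dz":0,"rx":0,"ry":0,"rz":0.33},{"dx":-0.7,"dy":-0.06,"dz":0,"rx":0,"ry":0,"rz":0.5},{"dx":-0.93,"dy":-0.08,"dz":0,"rx":0,"ry":0,"rz":0.67}])

```text
clock: 16.35
eef_pos: [551.1, 87.3, 213.3]
eef_rot: [-0.0, 0.638, 0.77, -0.0]
force: [0.3, -0.0, -3.6]
gripper_width: 44.4
finger_force: 62.4
```

>>> play_rows(increments=[{"dx":-0.2,"dy":0.07,"dz":0,"rx":0,"ry":0,"rz":0.16},{"dx":-0.42,"dy":0.14,"dz":0,"rx":0,"ry":0,"rz":0.34},{"dx":-0.64,"dy":0.21,"dz":0,"rx":0,"ry":0,"rz":0.52},{"dx":-0.8,"dy":0.27,"dz":0,"rx":0,"ry":0,"rz":0.64},{"dx":-0.84,"dy":0.28,"dz":0,"rx":0,"ry":0,"rz":0.67},{"dx":-0.84,"dy":0.28,"dz":0,"rx":0,"ry":0,"rz":0.67}])

```text
clock: 17.1
eef_pos: [602.2, -2.5, 213.2]
eef_rot: [-0.0, 0.76, 0.649, -0.0]
force: [-0.9, 1.1, -3.9]
gripper_width: 44.2
finger_force: 62.5
```

Run:
```python
from h import *
p,R=now();print(p,np.degrees(np.arctan2(R[1,0],R[0,0])))
plan([(602.1,-32.2,212.4,81)])
w=cloud(shot('scene'))
# barrel housing/nose points in tool-aligned frame
q=(w-p)@R; m=(abs(q[...,1])<45)&(q[...,0]>-110)&(q[...,0]<100)&(abs(q[...,2]-8)<40)
Q=q[m]; print(len(Q),np.nanpercentile(Q,[1,10,50,90,99],axis=0).round(1))
n=Q[(Q[:,0]<-55)];print('nose',len(n),n.min(0),n.max(0))
s=Q[(Q[:,0]>20)&(Q[:,0]<72)];print('housing rear z',np.percentile(s[:,2],[2,98]))
s=Q[(Q[:,0]>-48)&(Q[:,0]<-20)];print('housing front z',np.percentile(s[:,2],[2,98]))
```

```text
[602.23198448  -2.45487077 213.21964444] 80.98456517349207
(602.1, -32.2, 212.4, 81) d [-0.245, 0.038, 0.007] r [-0.001, -0.001, -0.001] 
865 [[-79.8 -31.  -30.2]
 [-27.9 -16.4 -21. ]
 [ 32.8  13.2 -10.5]
 [ 75.2  23.1  22. ]
 [ 78.2  34.7  43.6]]
nose 42 [-91.10097124  13.94900068  -7.89351727] [-57.88191748  21.40683718  23.51040172]
housing rear z [-21.57309895  27.06324648]
housing front z [-22.99604032  25.78561426]
```

>>> play_rows(increments=[{"dx":-0.08,"dy":0.01,"dz":0,"rx":0,"ry":0,"rz":0},{"dx":-0.16,"dy":0.03,"dz":0,"rx":0,"ry":0,"rz":0},{"dx":-0.22,"dy":0.04,"dz":0.01,"rx":0,"ry":0,"rz":0},{"dx":-0.24,"dy":0.04,"dz":0.01,"rx":0,"ry":0,"rz":0},{"dx":-0.24,"dy":0.04,"dz":0.01,"rx":0,"ry":0,"rz":0},{"dx":-0.24,"dy":0.04,"dz":0.01,"rx":0,"ry":0,"rz":0},{"dx":-0.24,"dy":0.04,"dz":0.01,"rx":0,"ry":0,"rz":0}])

```text
clock: 18.02
eef_pos: [602.6, -31.8, 212.2]
eef_rot: [-0.0, 0.761, 0.649, 0.0]
force: [0.1, -0.0, -4.0]
gripper_width: 44.5
finger_force: 62.5
```

Run:
```python
from h import *
p,R=now()
a=np.radians(-99);ux=np.array([np.cos(a),np.sin(a)]);uy=np.array([-ux[1],ux[0]])
o=np.array([545.9,-387.2])
d=-R[:2,0]; spot=p[:2]+d*(91.4+150)
print(p,'spot rel target x,y:',(spot-o)@ux+118,(spot-o)@uy,'z',p[2]-7.4-205)
q=cloud(shot('scene')); 
k=np.dstack([(q[...,:2]-o)@ux,(q[...,:2]-o)@uy,q[...,2]])
v=load('scene')['image'].max(-1)
m=(k[...,0]>-126)&(k[...,0]<-112)&(abs(k[...,1])<45)&(abs(k[...,2]-205)<45)&(v<60); print('target pts',m.sum(),np.nanmedian(k[m],0) if m.any() else '')
m=(abs(k[...,0]+146)<4)&(abs(k[...,1])<70)&(abs(k[...,2]-205)<70); print('frame',m.sum(),np.percentile(k[m],[1,50,99],axis=0).round(1) if m.sum() else '')
cv2.imwrite('pics/d.png',cv2.resize(load('scene')['image'][100:280,160:400,::-1],(800,600)))
```

```text
[602.6036811  -31.82259031 212.20873069] spot rel target x,y: -0.4725979550797632 0.23892878729425604 z -0.19126931330211505
target pts 387 [-115.38897126   -1.26493197  201.00995546]
frame 171 [[-149.1  -58.3  147.3]
 [-144.3   31.8  223. ]
 [-142.1   58.2  264.4]]
```

View pics/d.png

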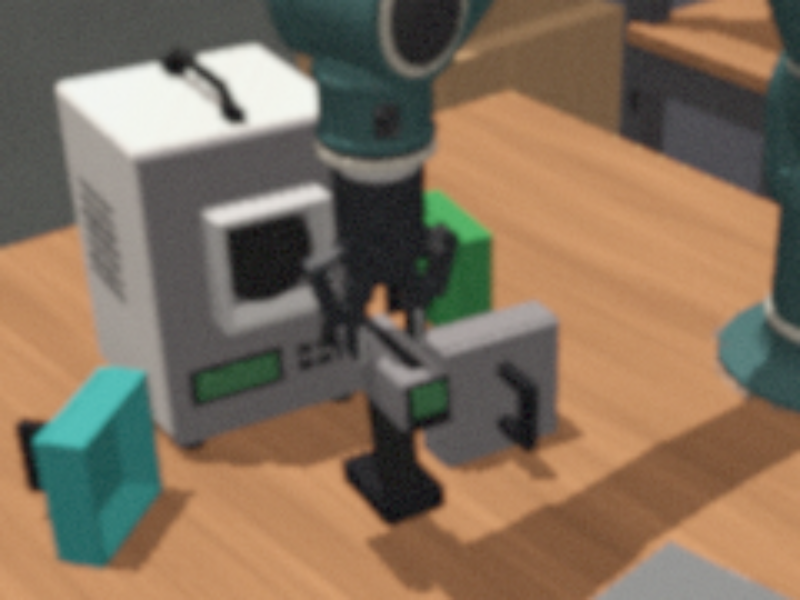

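The thermometer (410,380) points at the black target (270,255), and the cover stands upright at (490,390). I'll hold still.

>>> play_rows(increments=[{"dx":0,"dy":0,"dz":0,"rx":0,"ry":0,"rz":0},{"dx":0,"dy":0,"dz":0,"rx":0,"ry":0,"rz":0},{"dx":0,"dy":0,"dz":0,"rx":0,"ry":0,"rz":0},{"dx":0,"dy":0,"dz":0,"rx":0,"ry":0,"rz":0},{"dx":0,"dy":0,"dz":0,"rx":0,"ry":0,"rz":0},{"dx":0,"dy":0,"dz":0,"rx":0,"ry":0,"rz":0},{"dx":0,"dy":0,"dz":0,"rx":0,"ry":0,"rz":0},{"dx":0,"dy":0,"dz":0,"rx":0,"ry":0,"rz":0},{"dx":0,"dy":0,"dz":0,"rx":0,"ry":0,"rz":0},{"dx":0,"dy":0,"dz":0,"rx":0,"ry":0,"rz":0},{"dx":0,"dy":0,"dz":0,"rx":0,"ry":0,"rz":0},{"dx":0,"dy":0,"dz":0,"rx":0,"ry":0,"rz":0},{"dx":0,"dy":0,"dz":0,"rx":0,"ry":0,"rz":0},{"dx":0,"dy":0,"dz":0,"rx":0,"ry":0,"rz":0},{"dx":0,"dy":0,"dz":0,"rx":0,"ry":0,"rz":0},{"dx":0,"dy":0,"dz":0,"rx":0,"ry":0,"rz":0},{"dx":0,"dy":0,"dz":0,"rx":0,"ry":0,"rz":0},{"dx":0,"dy":0,"dz":0,"rx":0,"ry":0,"rz":0},{"dx":0,"dy":0,"dz":0,"rx":0,"ry":0,"rz":0},{"dx":0,"dy":0,"dz":0,"rx":0,"ry":0,"rz":0}])

```text
clock: 20.58
eef_pos: [602.6, -32.1, 212.2]
eef_rot: [-0.0, 0.761, 0.649, -0.0]
force: [0.2, 0.8, -3.6]
gripper_width: 44.1
finger_force: 62.5
```

>>> play_rows(increments=[{"dx":0,"dy":0,"dz":0,"rx":0,"ry":0,"rz":0},{"dx":0,"dy":0,"dz":0,"rx":0,"ry":0,"rz":0},{"dx":0,"dy":0,"dz":0,"rx":0,"ry":0,"rz":0},{"dx":0,"dy":0,"dz":0,"rx":0,"ry":0,"rz":0},{"dx":0,"dy":0,"dz":0,"rx":0,"ry":0,"rz":0},{"dx":0,"dy":0,"dz":0,"rx":0,"ry":0,"rz":0},{"dx":0,"dy":0,"dz":0,"rx":0,"ry":0,"rz":0},{"dx":0,"dy":0,"dz":0,"rx":0,"ry":0,"rz":0},{"dx":0,"dy":0,"dz":0,"rx":0,"ry":0,"rz":0},{"dx":0,"dy":0,"dz":0,"rx":0,"ry":0,"rz":0},{"dx":0,"dy":0,"dz":0,"rx":0,"ry":0,"rz":0},{"dx":0,"dy":0,"dz":0,"rx":0,"ry":0,"rz":0},{"dx":0,"dy":0,"dz":0,"rx":0,"ry":0,"rz":0},{"dx":0,"dy":0,"dz":0,"rx":0,"ry":0,"rz":0},{"dx":0,"dy":0,"dz":0,"rx":0,"ry":0,"rz":0},{"dx":0,"dy":0,"dz":0,"rx":0,"ry":0,"rz":0}])

```text
clock: 22.58
eef_pos: [602.6, -32.1, 212.2]
eef_rot: [-0.0, 0.761, 0.649, -0.0]
force: [0.1, 0.5, -4.5]
gripper_width: 44.3
finger_force: 62.5
```

Run:
```python
from h import *
print(now()[0])
plan([(595,-3,215,81),(550,88,215,101),(510,180,215,121),(484,245,215,140.5),(484,245,160,140.5)],2)
```

```text
[602.58037776 -32.0875182  212.18457707]
(595, -3, 215, 81) d [0.23, -0.1, -0.02] r [-0.0, -0.0, -0.0] 
(550, 88, 215, 101) d [0.69, -0.49, -0.0] r [-0.0, -0.0, -0.67] 
(510, 180, 215, 121) d [0.82, -0.18, -0.0] r [-0.0, -0.0, -0.67] 
(484, 245, 215, 140.5) d [0.57, 0.09, -0.0] r [-0.0, -0.0, -0.65] 
(484, 245, 160, 140.5) d [0.0, 0.0, 0.46] r [0.0, -0.0, 0.0]
```

>>> play_rows(increments=[{"dx":0.08,"dy":-0.03,"dz":-0.01,"rx":0,"ry":0,"rz":0},{"dx":0.15,"dy":-0.06,"dz":-0.02,"rx":0,"ry":0,"rz":0},{"dx":0.23,"dy":-0.1,"dz":-0.02,"rx":0,"ry":0,"rz":0}])

```text
clock: 22.95
eef_pos: [594.9, -2.0, 214.7]
eef_rot: [0.0, 0.761, 0.649, 0.0]
force: [-0.0, 0.1, -3.9]
gripper_width: 44.5
finger_force: 62.5
```

>>> play_rows(increments=[{"dx":0.15,"dy":-0.11,"dz":0,"rx":0,"ry":0,"rz":-0.15},{"dx":0.34,"dy":-0.24,"dz":0,"rx":0,"ry":0,"rz":-0.33},{"dx":0.52,"dy":-0.37,"dz":0,"rx":0,"ry":0,"rz":-0.5},{"dx":0.69,"dy":-0.49,"dz":0,"rx":0,"ry":0,"rz":-0.67}])

```text
clock: 23.45
eef_pos: [549.3, 89.5, 214.7]
eef_rot: [0.0, 0.634, 0.773, 0.0]
force: [-0.4, -0.6, -3.6]
gripper_width: 44.6
finger_force: 62.6
```

>>> play_rows(increments=[{"dx":0.2,"dy":-0.04,"dz":0,"rx":0,"ry":0,"rz":-0.16},{"dx":0.41,"dy":-0.09,"dz":0,"rx":0,"ry":0,"rz":-0.33},{"dx":0.62,"dy":-0.13,"dz":0,"rx":0,"ry":0,"rz":-0.5},{"dx":0.82,"dy":-0.18,"dz":0,"rx":0,"ry":0,"rz":-0.67}])

```text
clock: 23.95
eef_pos: [509.4, 182.2, 214.6]
eef_rot: [-0.0, 0.489, 0.872, 0.0]
force: [0.8, -0.5, -3.9]
gripper_width: 44.7
finger_force: 62.6
```

>>> play_rows(increments=[{"dx":0.15,"dy":0.02,"dz":0,"rx":0,"ry":0,"rz":-0.17},{"dx":0.3,"dy":0.04,"dz":0,"rx":0,"ry":0,"rz":-0.35},{"dx":0.45,"dy":0.07,"dz":0,"rx":0,"ry":0,"rz":-0.52},{"dx":0.54,"dy":0.09,"dz":0,"rx":0,"ry":0,"rz":-0.62},{"dx":0.57,"dy":0.09,"dz":0,"rx":0,"ry":0,"rz":-0.65},{"dx":0.57,"dy":0.09,"dz":0,"rx":0,"ry":0,"rz":-0.65}])

```text
clock: 24.7
eef_pos: [484.0, 244.4, 214.5]
eef_rot: [-0.0, 0.337, 0.941, -0.0]
force: [-0.4, 0.6, -3.6]
gripper_width: 44.5
finger_force: 62.5
```

>>> play_rows(increments=[{"dx":0,"dy":0,"dz":0.1,"rx":0,"ry":0,"rz":0},{"dx":0,"dy":0,"dz":0.2,"rx":0,"ry":0,"rz":0},{"dx":0,"dy":0,"dz":0.3,"rx":0,"ry":0,"rz":0},{"dx":0,"dy":0,"dz":0.4,"rx":0,"ry":0,"rz":0},{"dx":0,"dy":0,"dz":0.46,"rx":0,"ry":0,"rz":0},{"dx":0,"dy":0,"dz":0.48,"rx":0,"ry":0,"rz":0},{"dx":0,"dy":0,"dz":0.5,"rx":0,"ry":0,"rz":0},{"dx":0,"dy":0,"dz":0.51,"rx":0,"ry":0,"rz":0},{"dx":0,"dy":0,"dz":0.52,"rx":0,"ry":0,"rz":0},{"dx":0,"dy":0,"dz":0.52,"rx":0,"ry":0,"rz":0}])

```text
clock: 25.95
eef_pos: [483.9, 244.6, 152.2]
eef_rot: [0.0, 0.337, 0.942, 0.0]
force: [-0.6, -0.3, -4.1]
gripper_width: 44.2
finger_force: 62.4
```

>>> play_rows(increments=[{"dx":0,"dy":0,"dz":0.01,"rx":0,"ry":0,"rz":0},{"dx":0,"dy":0,"dz":0.015,"rx":0,"ry":0,"rz":0},{"dx":0,"dy":0,"dz":0.02,"rx":0,"ry":0,"rz":0},{"dx":0,"dy":0,"dz":0.02,"rx":0,"ry":0,"rz":0}])

```text
clock: 26.45
eef_pos: [483.9, 244.6, 149.7]
eef_rot: [-0.0, 0.337, 0.942, -0.0]
force: [0.5, -0.9, -3.5]
gripper_width: 44.2
finger_force: 62.5
```

>>> play_rows(increments=[{"dx":0,"dy":0,"dz":0.005,"rx":0,"ry":0,"rz":0},{"dx":0,"dy":0,"dz":0.005,"rx":0,"ry":0,"rz":0},{"dx":0,"dy":0,"dz":0.005,"rx":0,"ry":0,"rz":0}])

```text
clock: 26.82
eef_pos: [484.0, 244.8, 149.5]
eef_rot: [0.0, 0.337, 0.942, 0.0]
force: [-3.1, -1.4, 6.1]
gripper_width: 44.7
finger_force: 63.6
```

Contact with the mat. Releasing.

>>> play_rows(increments=[{"dx":0,"dy":0,"dz":0,"rx":0,"ry":0,"rz":0},{"dx":0,"dy":0,"dz":0,"rx":0,"ry":0,"rz":0},{"dx":0,"dy":0,"dz":0,"rx":0,"ry":0,"rz":0},{"dx":0,"dy":0,"dz":0,"rx":0,"ry":0,"rz":0},{"dx":0,"dy":0,"dz":0,"rx":0,"ry":0,"rz":0},{"dx":0,"dy":0,"dz":0,"rx":0,"ry":0,"rz":0}], grip=0)

```text
clock: 27.58
eef_pos: [483.9, 244.6, 149.2]
eef_rot: [-0.0, 0.337, 0.942, 0.0]
force: [-0.9, -0.6, 0.5]
gripper_width: 85.3
finger_force: 0.0
```

>>> play_rows(increments=[{"dx":0,"dy":0,"dz":-0.2,"rx":0,"ry":0,"rz":0},{"dx":0,"dy":0,"dz":-0.5,"rx":0,"ry":0,"rz":0},{"dx":0,"dy":0,"dz":-0.9,"rx":0,"ry":0,"rz":0},{"dx":0,"dy":0,"dz":-1,"rx":0,"ry":0,"rz":0},{"dx":0,"dy":0,"dz":-1,"rx":0,"ry":0,"rz":0},{"dx":0,"dy":0,"dz":-1,"rx":0,"ry":0,"rz":0}])

```text
clock: 28.32
eef_pos: [483.5, 244.3, 267.9]
eef_rot: [-0.001, 0.337, 0.942, -0.001]
force: [-0.6, -0.2, -0.5]
gripper_width: 85.3
finger_force: 0.0
```

Run:
```python
from h import *
c=shot('scene');cv2.imwrite('pics/e.png',c['image'][...,::-1])
w=cloud(c);m=np.zeros((480,640),bool);m[225:310,330:425]=1
q=w[m&(w[...,2]>130)&(w[...,2]<190)];print(np.percentile(q,[2,50,98],axis=0).round(1))
```

```text
[[430.6 192.7 131.6]
 [493.8 251.4 159.2]
 [557.7 302.1 171.1]]
```

View pics/e.png

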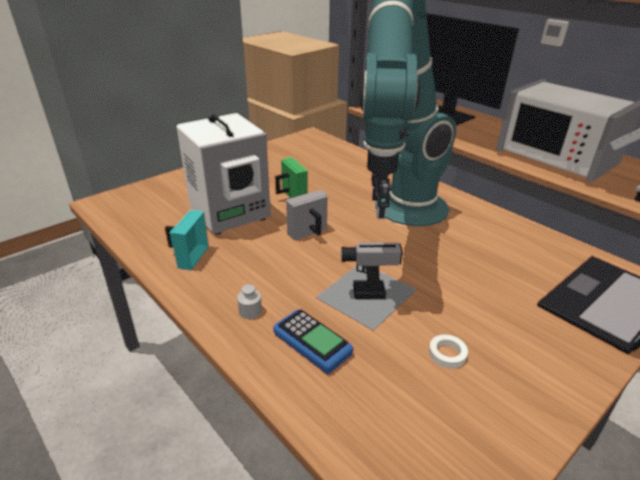

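The thermometer stands upright on the mat (372,272), the cover stands on the bench (307,215), the bystanders are where they were and the gripper is clear.

```bash
python3 -c "
from cell import manip
print(manip.hand_in())"
```

```text
the job is handed in; nothing more can be done
None
```

I handed the job in at about 28 s. The cover stands upright on the bench, the thermometer was held on the target for over 4 s (spot within 1 mm by my measurements) and stands back on its mat. No verdict came back.

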